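# Set the warmer under the tiffin to its middle click and switch it on

### The arm

A 6-joint arm with a two-finger parallel gripper is mounted at the origin on the work surface. World frame = base frame: x ahead of the robot, y to its left, z up, the work surface at z = 0. Lengths are in m, angles in degrees, forces in N, time in s.
With the tool pointing down it reaches from about 0.4 to 0.825 m from the base axis. Payload 7 kg.
Tool frame: the origin (TCP) lies on the centre line of the jaws, within the pads' length; the fingertips stand 11 mm ahead of it and the grasp point (between the pads) lies 8 mm behind it; z points along the fingers, y is the line along which they close (so a half turn about z gives the same grasp; the last joint's range is limited). The gripper opens to 88 mm and grips with 3 to 60 N. Pads are 19 mm wide; open, the fingers measure 130 mm over their backs; the gripper's body (78 mm by 193 mm) begins 47 mm behind the grasp point.
Start: joints at [-55.686, 20.546, 0.682, 0, -70.136, -16.507], TCP at [0.206, -0.643, 0.238] pointing down, gripper open.
Joint ranges: [-176.03, 176.03], [-82.01, 121.73], [-58.28, 71.71], [-173.87, 95.51], [-174.79, -0.11], [-173.66, 173.66]. Speed limits (degrees/s): [136.94, 136.94, 172.46, 180, 180, 180].

### API

Orientations are given as [roll, pitch, yaw] about the fixed x, y, z axes, in that order (R = Rz(yaw) Ry(pitch) Rx(roll)).
In Python, from plant import r, capture, camera_model, job gives the robot as it stands.
- The arm moves only by the tool drive_tool, never from a script. Its argument "increments" is a list that holds one entry, the list of rows, each a list of 5 numbers: the gripper's target within -1 to 1 (fully open at 1, half-way at 0, shut at -1), then the shift along the tool's x, y, z scaled (see below), then the turn about the tool's z scaled (see below). In form: [[[gripper, tx, ty, tz, roll], ...]]. A call has 1 to 5 rows; each row is the pose to reach, as a shift and turn from the pose commanded when the call began, along the tool's axes at that moment, turning the shorter way round; what a row does not reach only later rows make up. The controller multiplies each number of a shift by 120 mm and each number of a turn by 360 degrees. A row lasts 1/8 s, in which the tool goes at most 62.5 mm and 10.7 degrees, less where a joint would pass 70% of its speed; a pose out of reach is approached as far as the arm can. A call with a number of a shift or a turn outside -1 to 1 is refused whole. A call with a gripper value outside its range is refused whole. The fingers move at their own pace and stop on an object; "squeeze" is the grip in N (left out, the last holds). Time passes only in rows, so rows that repeat a pose let the fingers close. It gives the time, the measured TCP pose, the force, the opening and the grip force at its end, in the units of the state.
- r.get_state(): the state, without advancing time (a new reading comes with each control period).
- capture(name): name is "scene" or "top" or "wrist"; returns the picture (384x512x3 uint8, red, green, blue); there is no depth.
- camera_model(name): a dict with "camera_matrix" (3x3 intrinsics, pixels), "k1" (the pictures are not rectified: a ray, as slopes to the right and down, at radius r is drawn at 1 + k1 r^2 times it, then the intrinsics apply), "rvec" (rotation vector, rad) and "tvec" (3), from world to camera coordinates, as OpenCV has them. Camera axes: x right, y down, z forward; pixel columns grow to the right and rows downward; lengths in m; the calibration is good to about 2 mm. A picture is of the moment at which its call begins: read the wrist's pose just before it. camera_model takes no time and is no camera call; for the wrist camera it gives the pose at the moment of the call.
- job.close_job(): hands the job in; it is judged then, once.
The state is a dict: "time_s": time; "joints": joint angles; "qd": joint speeds; "joint_torque": joint torques, N m; "tcp_pos": TCP position; "eef_rot": TCP orientation; "contact_force": force on the tool from outside, world axes, zero at the start; "moment": the same for the moment, N m; "gripper_width": finger opening in m; "gripper_force": force on a finger pad.
Only numpy, scipy, OpenCV 4.12 (cv2) and the standard library are available. Lean on these libraries where they do the work, as an engineer would, in place of code of your own. Each camera call takes 0.05 s, during which the arm holds its last target. There are 200 camera calls.

### The job

The tiffin carrier stands on one of the two plates of the food warmer. With a fingertip, roll the knurled heat wheel in front of that plate until it clicks into its middle position (white bar on top), then press the green start button all the way down and let it come back up. Leave the other wheel as it is and do not lift or shift the tiffin, the trivet or anything else on the step.

Things in the scene. Friction and masses are not known exactly. Their poses are not given: they have to be found in the camera images.
- warmer: white food warmer fixed to the step, 300 (x) by 400 (y) by 60 mm high; origin under its centre, on the step; its front (-x) faces the robot. Two steel plates, 144 mm across, tops at 64 mm, centred at x = +50, y = +100 (left) and -100 mm (right). Along x = -95 mm: a wheel in front of each plate, serving it, and the start button at y = 0. Blue, orange, red dots by a wheel: low, middle, high
- wheel_left (a joint): turn of the left heat wheel (at warmer y = +100 mm), rad. Three spring clicks: 0 = low, 0.6 = middle, 1.2 = high; stops at -0.15 and 1.35. Grows as the top of the rim moves to the warmer's +x (towards the plates), 35 mm of rim per rad, 21 mm from click to click. Past halfway it snaps by itself into the nearer click when let go. About 1.5 N along the rim turns it. Starts within 0.05 of low
- wheel_right (a joint): turn of the right heat wheel (at warmer y = -100 mm), rad. Three spring clicks: 0 = low, 0.6 = middle, 1.2 = high; stops at -0.15 and 1.35. Grows as the top of the rim moves to the warmer's +x (towards the plates), 35 mm of rim per rad, 21 mm from click to click. Past halfway it snaps by itself into the nearer click when let go. About 1.5 N along the rim turns it. Starts within 0.05 of high
- wheel_left_top (a point): top of the rim of the left wheel, 76 mm above the step: knurled, black, 70 mm in diameter, 26 mm wide, axle along the warmer's y, standing 16 mm out of the housing. A white bar on the rim is on top at middle, to the front at low, to the plates at high. Sprung: sinks from 2 to 3 N, 6 mm at about 10 N; pressed in 3 to 5 mm a fingertip rolls it. The point sinks with it but does not turn
- wheel_right_top (a point): top of the rim of the right wheel, 76 mm above the step: knurled, black, 70 mm in diameter, 26 mm wide, axle along the warmer's y, standing 16 mm out of the housing. A white bar on the rim is on top at middle, to the front at low, to the plates at high. Sprung: sinks from 2 to 3 N, 6 mm at about 10 N; pressed in 3 to 5 mm a fingertip rolls it. The point sinks with it but does not turn
- start (a joint): travel of the green start button, m: 0 = up, 0.006 = fully down (about 5 N); springs back up when released
- start_top (a point): centre of the top of the green start button, a disc 28 mm in diameter on a round grey housing between the wheels; it is pressed straight down and sinks with the button
- tiffin: steel tiffin carrier of three stacked tiers with a bail handle, 114 mm in diameter (131 mm over its side clamps), 194 mm high, loose, upright on one of the plates; origin at the centre of its underside. The sign of its y in the warmer's frame tells which plate it stands on
- trivet: dark grey ribbed silicone trivet, 104 mm square, 8 mm thick, loose, lying on the other plate; origin at the centre of its underside; not to be moved
- cup: blue melamine cup, 80 mm across, 85 mm high, loose, on the step beside the warmer; origin at the centre of its underside; not to be moved
- tumbler: glass tumbler, 72 mm across, 115 mm high, loose, on the step at the warmer's other side; origin at the centre of its underside; not to be moved
- spatula: wooden spatula, 280 mm long, loose, lying on the step in front of the warmer and roughly along it; not to be moved
Things that resemble listed ones, but are neither listed nor needed, are in the scene too. What is shaped like the tiffin but blue or purple is not meant.

How it is judged (in metres and radians):
On the way, in this order (a step that is already met when the one before it is completed fails the run):
1. the heat wheel in front of the tiffin's plate is turned to its middle click (((y of tiffin in the frame of warmer above 0 m and value of joint wheel_left between 0.45 and 0.75 rad) or (y of tiffin in the frame of warmer below 0 m and value of joint wheel_right between 0.45 and 0.75 rad))), for 0.3 s.
2. the start button is pressed down with the wheel set (value of joint start above 0.0045 m and ((y of tiffin in the frame of warmer above 0 m and value of joint wheel_left between 0.45 and 0.75 rad) or (y of tiffin in the frame of warmer below 0 m and value of joint wheel_right between 0.45 and 0.75 rad))), for 0.05 s.
At the end, for the whole second after the job is handed in: The wheel of the tiffin's plate rests (under 0.5 rad/s) within 0.15 rad of its middle click, the other within 0.15 rad of its first click; the start button is up (under 1 mm); tiffin and trivet are within 15 mm, cup, tumbler and spatula within 20 mm of where they were (((y of tiffin in the frame of warmer above 0 m and value of joint wheel_left between 0.45 and 0.75 rad and value of joint wheel_right between 1.05 and 1.36 rad) or (y of tiffin in the frame of warmer below 0 m and value of joint wheel_right between 0.45 and 0.75 rad and value of joint wheel_left between -0.15 and 0.15 rad)) and value of joint start below 0.001 m and velocity of joint wheel_left between -0.5 and 0.5 rad/s and velocity of joint wheel_right between -0.5 and 0.5 rad/s and distance of each of tiffin, trivet from where it was at the start of the episode below 0.015 m and distance of each of cup, tumbler, spatula from where it was at the start of the episode below 0.02 m); the robot touches nothing.
It fails at once if the other plate's wheel is turned off its click ((y of tiffin in the frame of warmer above 0 m and value of joint wheel_right below 0.9 rad) or (y of tiffin in the frame of warmer below 0 m and value of joint wheel_left above 0.3 rad)).
It fails at once if the start button is pressed before the wheel is set (value of joint start above 0.0045 m and not ((y of tiffin in the frame of warmer above 0 m and value of joint wheel_left between 0.45 and 0.75 rad) or (y of tiffin in the frame of warmer below 0 m and value of joint wheel_right between 0.45 and 0.75 rad))).
It fails at once if the tiffin or the trivet is shifted or lifted by 15 mm or more (distance of any of tiffin, trivet from where it was at the start of the episode above 0.015 m).
It fails at once if the cup, the tumbler or the spatula is shifted or lifted by 20 mm or more (distance of any of cup, tumbler, spatula from where it was at the start of the episode above 0.02 m).
It also fails if it takes over 45 s, if anything falls off the work surface, if the arm or the gripper's body presses on something with over 40 N, if the wrist force passes 120 N, or if a joint passes its speed limit or range.

## Working session

There is one attempt and no reset: what is moved stays moved. The work goes in short steps, Python scripts to look and compute and a tool call to move; the robot and the scene stay as the last step left them, time stands still between calls to the robot, and variables do not carry over. Pictures are saved under pics/ and viewed, at most 10 in all, crops included, and the job is handed in when it is done.

Besides the shell and the picture viewer there is one more tool, called after ">>>" as name([rows], argument=value, ...), one row to a line, values as JSON. drive_tool: Moves the arm, as the interface text tells. Its arguments: {"type":"object","properties":{"increments":{"type":"array"},"squeeze":{"type":"number"}},"required":["increments"]}

```bash
mkdir -p pics; ls
python3 - <<'E'
from plant import r,capture,camera_model
import cv2
for n in("scene","top"):
    cv2.imwrite(f"pics/{n}0.png",capture(n)[:,:,::-1]); m=camera_model(n); print(n,m)
print(r.get_state())
E
```

```text
pics
scene {'camera_matrix': array([[352.07492747,   0.        , 258.47089612],
       [  0.        , 352.07492747, 190.51135555],
       [  0.        ,   0.        ,   1.        ]]), 'k1': -0.036327088990494756, 'rvec': array([ 2.07445081,  1.06041218, -0.45815148]), 'tvec': array([-0.36455532, -0.21345121,  1.1987998 ])}
top {'camera_matrix': array([[406.44959085,   0.        , 256.89488218],
       [  0.        , 406.44959085, 189.15627737],
       [  0.        ,   0.        ,   1.        ]]), 'k1': 0.02203890657787126, 'rvec': array([ 2.18292661, -1.99742858,  0.23776093]), 'tvec': array([0.00558309, 0.57257878, 0.85318966])}
{'time_s': 0.1, 'joints': array([-5.56856201e+01,  2.05888465e+01,  6.39344053e-01, -1.86310980e-02,
       -7.01358515e+01, -1.65065847e+01]), 'qd': array([0.07996844, 0.0161347 , 0.07442862, 0.16727344, 0.01065069,
       0.04337155]), 'joint_torque': array([-8.82161476e-04, -5.84164131e+01,  2.93751687e+01,  7.01550320e+00,
        1.01953375e-02, -4.88337776e-05]), 'tcp_pos': array([ 0.20628078, -0.64226597,  0.23669888]), 'eef_rot': array([ 1.79913187e+02, -7.46013785e-03, -1.62198543e+02]), 'contact_force': array([-0.23893938, -0.81004444,  0.06313983]), 'moment': array([0.04255661, 0.02747818, 0.04665431]), 'gripper_force': 0.0, 'gripper_width': 0.08772828430093967}
```

View pics/scene0.png

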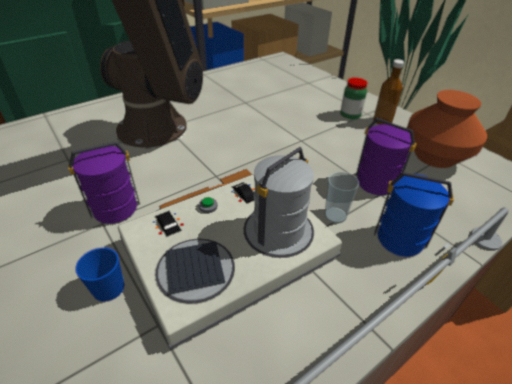

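View pics/top0.png

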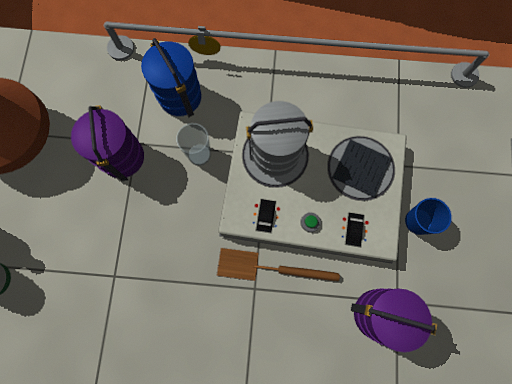

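The top view shows the steel tiffin on the left plate (275,150), the trivet on the right plate, the wheels at (267,215) and (355,229), the green button at (311,222), and the spatula in front at (280,268). I'll zoom in and triangulate.

```bash
cat > h.py <<'E'
import numpy as np,cv2
from plant import r,capture,camera_model
def ray(m,p):
    K=m["camera_matrix"];x=(np.array(p,float)-K[:2,2])/[K[0,0],K[1,1]];u=x.copy()
    for _ in range(20): u=x/(1+m["k1"]*(u@u))
    R=cv2.Rodrigues(np.array(m["rvec"]))[0]; d=R.T@np.r_[u,1]; return -R.T@np.array(m["tvec"]),d/np.linalg.norm(d)
def plane(m,p,z):
    c,d=ray(m,p); return c+d*(z-c[2])/d[2]
def tri(*mp):
    A=0;b=0;
    for m,p in mp:
        c,d=ray(m,p);P=np.eye(3)-np.outer(d,d);A=A+P;b=b+P@c
    X=np.linalg.solve(A,b); return X,[np.linalg.norm(np.cross(X-ray(m,p)[0],ray(m,p)[1])) for m,p in mp]
def proj(m,X):
    R=cv2.Rodrigues(np.array(m["rvec"]))[0]; c=R@X+m["tvec"];u=c[:2]/c[2];u=u*(1+m["k1"]*(u@u));K=m["camera_matrix"];return u*[K[0,0],K[1,1]]+K[:2,2]
def green(im):
    h=cv2.cvtColor(im,cv2.COLOR_RGB2HSV);m=cv2.inRange(h,(55,150,60),(85,255,255))
    n,l,s,c=cv2.connectedComponentsWithStats(m);return sorted([(s[i][4],*c[i]) for i in range(1,n)])[::-1][:4]
E
python3 - <<'E'
from h import *
T=cv2.imread("pics/top0.png");S=cv2.imread("pics/scene0.png")
mt,ms=camera_model("top"),camera_model("scene")
gt,gs=green(T[:,:,::-1]),green(S[:,:,::-1]);print(gt,gs)
a=cv2.resize(T[185:265,215:405],None,fx=4,fy=4,interpolation=2);b=cv2.resize(S[160:250,110:300],None,fx=4,fy=4,interpolation=2)
a=cv2.resize(a,(600,253));b=cv2.resize(b,(600,284));cv2.imwrite("pics/z0.png",np.vstack([a,b]))
E
```

```text
[(np.int32(112), np.float64(310.76785714285717), np.float64(221.05357142857142))] [(np.int32(77), np.float64(207.23376623376623), np.float64(201.8181818181818)), (np.int32(1), np.float64(397.0), np.float64(21.0)), (np.int32(1), np.float64(396.0), np.float64(35.0)), (np.int32(1), np.float64(362.0), np.float64(95.0))]
```

View pics/z0.png

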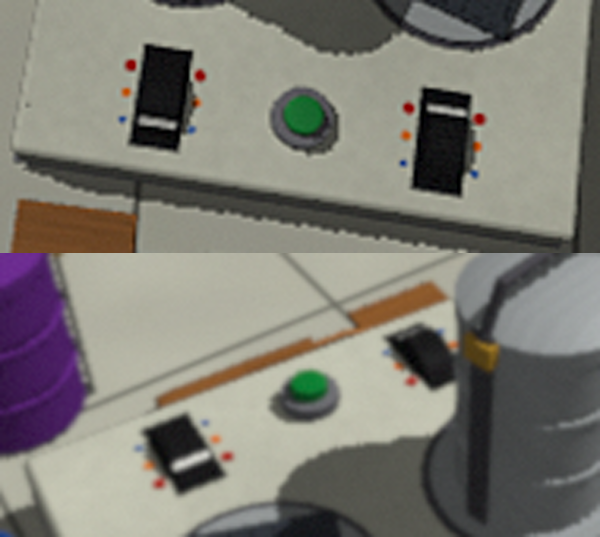

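Left wheel's bar is at the front (low), right wheel's is towards the plates (high), as described. Orange dots are at z-crop (126,92),(196,103) and (405,135),(477,147).

Run:
```python
from h import *
mt,ms=camera_model("top"),camera_model("scene")
B,e=tri((mt,(310.77,221.05)),(ms,(207.23,201.82)));print("button",B,e)
T=cv2.imread("pics/top0.png")
f=600/190
px=lambda u,v:(215+u/f-.5*0,185+v/f)
# step height: from wheel axis triangulation too, via orange dots (scene crop scale same, offset 110,160, rows 253+)
ps=lambda u,v:(110+u/f,160+(v-253)/f)
for a,b in(((405,135),(149,465)),((477,147),(216,439)),((479,119),(228,457)),((409,107),(159,484)),((474,174),(205,423)),((403,163),(140,448))):print(tri((mt,px(*b and a)),(ms,ps(*b))))
for z in(B[2]-.01,):
    L=[plane(mt,px(*a),z) for a in((126,92),(196,103))];R=[plane(mt,px(*a),z) for a in((405,135),(477,147))]
    l,rr=np.mean(L,0),np.mean(R,0);d=l-rr;print(l,rr,np.linalg.norm(d),np.degrees(np.arctan2(-d[0],d[1])),(l+rr)/2)
```

```text
button [ 0.50611944 -0.06862817  0.07704351] [np.float64(0.0002837257903427994), np.float64(0.00028372579034269794)]
(array([ 0.49476762, -0.16806296,  0.04580829]), [np.float64(0.023005067520979333), np.float64(0.02300506752097936)])
(array([ 0.5041765 , -0.16800765,  0.07823198]), [np.float64(0.023656140315484825), np.float64(0.02365614031548485)])
(array([ 0.52403851, -0.16905906,  0.07769898]), [np.float64(0.023720727958624163), np.float64(0.023720727958624156)])
(array([ 0.51537914, -0.16999979,  0.04571497]), [np.float64(0.022858316318081114), np.float64(0.022858316318081027)])
(array([ 0.48518245, -0.16673993,  0.07787121]), [np.float64(0.02332803993028285), np.float64(0.023328039930282856)])
(array([ 0.4748225 , -0.16690156,  0.04534791]), [np.float64(0.022345181437717285), np.float64(0.022345181437717257)])
[0.51071722 0.03068035 0.06704351] [ 0.49743465 -0.16723465  0.06704351] 0.19836021583135516 -3.8395054446823584 [ 0.50407594 -0.06827715  0.06704351]
```

>>> drive_tool([
  [[-1, -0.2, 0.2, -0.45, 0], [-1, -0.5, 0.5, -0.9, 0], [-1, -0.8, 0.9, -0.9, 0], [-1, -0.9, 1, -0.9, 0]],
], squeeze=10)

```text
time_s: 0.6
tcp_pos: [0.2733, -0.4932, 0.3471]
eef_rot: [-179.9, 0.1, -162.1]
contact_force: [0.0, 0.6, 0.2]
gripper_width: 0.0532
gripper_force: 0.0
```

>>> drive_tool([
  [[-1, -0.3, 0.35, 0, 0], [-1, -0.6, 0.7, 0, 0], [-1, -0.9, 1, 0, 0], [-1, -0.9, 1, 0, 0]],
])

```text
time_s: 1.1
tcp_pos: [0.3397, -0.3456, 0.3458]
eef_rot: [-180.0, 0.1, -161.9]
contact_force: [-0.2, -0.2, 0.1]
gripper_width: 0.0132
gripper_force: 0.0
```

>>> drive_tool([
  [[-1, -0.3, 0.35, 0, 0], [-1, -0.6, 0.7, 0, 0], [-1, -0.9, 1, 0, 0], [-1, -0.9, 1, 0, 0]],
])

```text
time_s: 1.6
tcp_pos: [0.4058, -0.199, 0.3454]
eef_rot: [180.0, -0.0, -162.0]
contact_force: [0.5, -0.2, 0.5]
gripper_width: 0.0009
gripper_force: 0.0
```

Run:
```python
from h import *
mt,ms=camera_model("top"),camera_model("scene")
f=600/190
px=lambda u,v:(215+u/f-.35,185+v/f-.35)
ps=lambda u,v:(110+u/f-.35,160+(v-253)/f-.35)
for a,b in(((405,135),(216,439)),((477,147),(149,465)),((479,119),(159,484)),((409,107),(228,457)),((474,174),(140,448)),((403,163),(205,423))):print(tri((mt,px(*a)),(ms,ps(*b))))
for z in(.058,.062):
    L=[plane(mt,px(*a),z) for a in((126,92),(196,103))];R=[plane(mt,px(*a),z) for a in((405,135),(477,147))]
    l,rr=np.mean(L,0),np.mean(R,0);d=l-rr;print(l,rr,np.linalg.norm(d),np.degrees(np.arctan2(-d[0],d[1])),(l+rr)/2)
s=r.get_state();print(s["time_s"],s["tcp_pos"],s["eef_rot"],s["joints"])
```

```text
(array([ 0.50094669, -0.14269397,  0.06113357]), [np.float64(0.0002975558994763906), np.float64(0.0002975558994763276)])
(array([ 0.49711966, -0.19284995,  0.06154007]), [np.float64(0.00021604925187806008), np.float64(0.00021604925187797646)])
(array([ 0.51714571, -0.19422683,  0.06091446]), [np.float64(0.00011382103650461889), np.float64(0.0001138210365046561)])
(array([ 0.52142749, -0.1442716 ,  0.06108159]), [np.float64(0.00023396891720347922), np.float64(0.000233968917203592)])
(array([ 0.47797893, -0.19121786,  0.06134663]), [np.float64(0.0002863750362766444), np.float64(0.00028637503627657474)])
(array([ 0.48118545, -0.1419175 ,  0.06072976]), [np.float64(6.118008548158433e-05), np.float64(6.118008548155544e-05)])
[0.51301126 0.03145832 0.058     ] [ 0.49958466 -0.16850421  0.058     ] 0.20041279947298885 -3.8413914529545496 [ 0.50629796 -0.06852294  0.058     ]
[0.51231467 0.03148766 0.062     ] [ 0.49894739 -0.16759143  0.062     ] 0.19952736348471953 -3.841391452954598 [ 0.50563103 -0.06805189  0.062     ]
1.6 [ 0.40579401 -0.19896963  0.34537658] [ 1.79982332e+02 -1.58266694e-03 -1.61981749e+02] [-1.02253197e+00 -4.40320799e+00 -1.51129643e+01 -1.64712884e-02
 -7.92975041e+01 -7.09561572e+01]
```

>>> drive_tool([
  [[-1, -0.3, 0.35, 0, 0], [-1, -0.6, 0.7, 0, 0], [-1, -0.7, 0.8, 0, 0], [-1, -0.7, 0.8, 0, 0]],
])

```text
time_s: 2.1
tcp_pos: [0.4556, -0.0839, 0.3452]
eef_rot: [-180.0, -0.1, -162.1]
contact_force: [0.7, -0.0, -0.5]
gripper_width: 0.0002
gripper_force: 0.0
```

>>> drive_tool([
  [[-1, -0.3, 0.35, 0.1, 0.02], [-1, -0.6, 0.7, 0.4, 0.04], [-1, -0.68, 0.78, 0.8, 0.06], [-1, -0.68, 0.78, 0.8, 0.0607], [-1, -0.68, 0.78, 0.8, 0.0607]],
])

```text
time_s: 2.72
tcp_pos: [0.505, 0.0289, 0.2508]
eef_rot: [-180.0, 0.1, 176.0]
contact_force: [-0.0, 0.5, 1.2]
gripper_width: 0.0005
gripper_force: 0.0
```

Run:
```python
from h import *
s=r.get_state();print(s["time_s"],s["tcp_pos"],s["eef_rot"],s["contact_force"])
w=camera_model("wrist");I=capture("wrist");cv2.imwrite("pics/w1.png",I[:,:,::-1])
for X in([.5125,.0315,.077],[.506,-.0685,.077],[.5125,.0315,.061],[*s["tcp_pos"][:2],s["tcp_pos"][2]-.011]):print(proj(w,np.array(X)))
print(green(I))
```

```text
2.725 [0.50498596 0.02889411 0.25078433] [-1.79970022e+02  6.01877278e-02  1.75994064e+02] [-0.03621261  0.47356468  1.17153238]
[257.17666135 180.16585198]
[154.46127086 180.75100381]
[257.02985201 175.86410492]
[254.066278   252.94611901]
[(np.int32(621), np.float64(154.53301127214172), np.float64(180.54106280193236))]
```

View pics/w1.png

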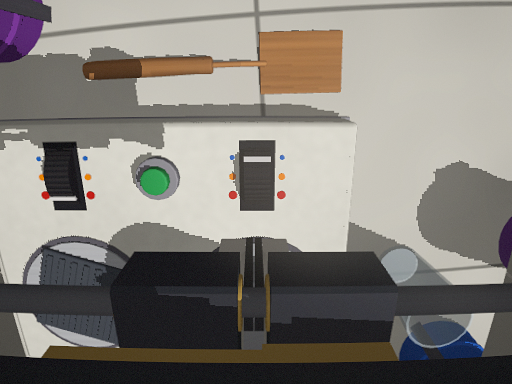

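The projected wheel (257,176) and button (154,181) match the wrist picture, so the estimates hold. Descending.

>>> drive_tool([
  [[-1, 0, 0.025, 0.4, 0], [-1, 0, 0.025, 0.8, 0], [-1, 0, 0.025, 1, 0], [-1, 0, 0.025, 1, 0]],
])

```text
time_s: 3.28
tcp_pos: [0.5046, 0.0324, 0.1298]
eef_rot: [-180.0, -0.0, 175.9]
contact_force: [-0.1, 0.8, 0.6]
gripper_width: 0.0006
gripper_force: 0.0
```

>>> drive_tool([
  [[-1, 0, 0, 0.15, 0], [-1, 0, 0, 0.28, 0], [-1, 0, 0, 0.28, 0], [-1, 0, 0, 0.28, 0]],
])

```text
time_s: 3.78
tcp_pos: [0.5059, 0.0335, 0.0979]
eef_rot: [179.9, 0.2, 176.0]
contact_force: [-0.3, 0.1, -0.9]
gripper_width: 0.0006
gripper_force: 0.0
```

>>> drive_tool([
  [[-1, 0.005, -0.01, 0.06, 0], [-1, 0.01, -0.01, 0.09, 0], [-1, 0.01, -0.01, 0.1, 0], [-1, 0.01, -0.01, 0.1, 0]],
])

```text
time_s: 4.28
tcp_pos: [0.504, 0.0323, 0.0844]
eef_rot: [-180.0, 0.1, 176.0]
contact_force: [-0.4, -1.2, 4.7]
gripper_width: 0.0005
gripper_force: 2.8
```

>>> drive_tool([
  [[-1, 0, 0, 0.015, 0], [-1, -0.03, 0, 0.017, 0], [-1, -0.07, 0, 0.017, 0], [-1, -0.11, 0, 0.017, 0], [-1, -0.145, 0, 0.017, 0]],
])

```text
time_s: 4.9
tcp_pos: [0.522, 0.0311, 0.0829]
eef_rot: [180.0, 0.1, 176.0]
contact_force: [1.4, -1.4, 7.1]
gripper_width: 0.0007
gripper_force: 3.7
```

>>> drive_tool([
  [[-1, 0, 0, 0, 0], [-1, 0, 0, -0.1, 0], [-1, 0, 0, -0.3, 0], [-1, 0.6, 0, -0.8, 0], [-1, 0.6, 0, -0.8, 0]],
])

```text
time_s: 5.52
tcp_pos: [0.4473, 0.0359, 0.1795]
eef_rot: [180.0, 0.0, 175.9]
contact_force: [0.7, -0.4, -0.2]
gripper_width: 0.0006
gripper_force: 0.0
```

Run:
```python
from h import *
s=r.get_state();print(s["time_s"],s["tcp_pos"],s["contact_force"])
w=camera_model("wrist");I=capture("wrist");print(green(I),proj(w,np.array([.506,-.0685,.077])),proj(w,np.array([.5125,.0315,.077])))
T=capture("top")
a=cv2.resize(T[185:265,215:405],(600,253),interpolation=2)
cv2.imwrite("pics/w2.png",np.vstack([I[:330,:,::-1],cv2.resize(a,(512,216))[:,:,::-1]]))
```

```text
5.525 [0.44733647 0.03594317 0.17951247] [ 0.71421084 -0.37283091 -0.2483764 ]
[(np.int32(82), np.float64(122.51219512195122), np.float64(263.9512195121951))] [134.06644056 271.30043552] [254.05277594 271.33760037]
```

View pics/w2.png

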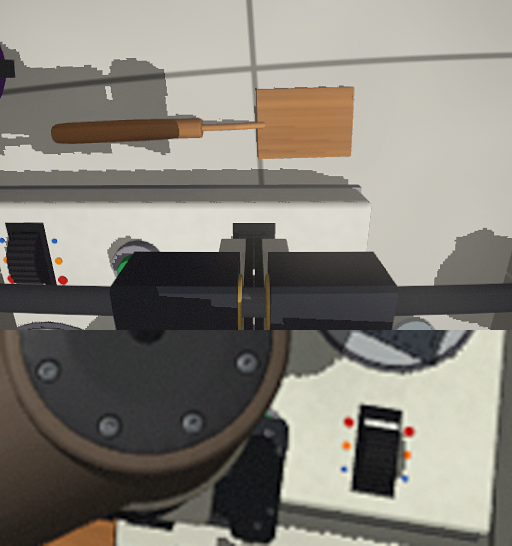

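The fingers hide the left wheel, and its bar is no longer at the front. I'll move above the button and look from there.

>>> drive_tool([
  [[-1, -0.1, -0.3, -0.3, 0], [-1, -0.3, -0.6, -0.5, 0], [-1, -0.543, -0.827, -0.6, 0], [-1, -0.543, -0.827, -0.6, 0], [-1, -0.543, -0.827, -0.6, 0]],
])

```text
time_s: 6.25
tcp_pos: [0.5064, -0.0676, 0.2491]
eef_rot: [-180.0, -0.1, 175.9]
contact_force: [-0.4, 0.5, -0.4]
gripper_width: 0.0006
gripper_force: 0.0
```

Run:
```python
from h import *
s=r.get_state();print(s["time_s"],s["tcp_pos"],s["contact_force"])
w=camera_model("wrist");I=capture("wrist");print(green(I),proj(w,np.array([.506,-.0685,.077])),proj(w,np.array([.5125,.0315,.077])))
cv2.imwrite("pics/w3.png",I[:,:,::-1])
```

```text
6.25 [ 0.50636119 -0.06760892  0.24905182] [-0.36693175  0.50547643 -0.36575824]
[] [252.95368519 173.55302837] [356.94055817 172.98220971]
```

View pics/w3.png

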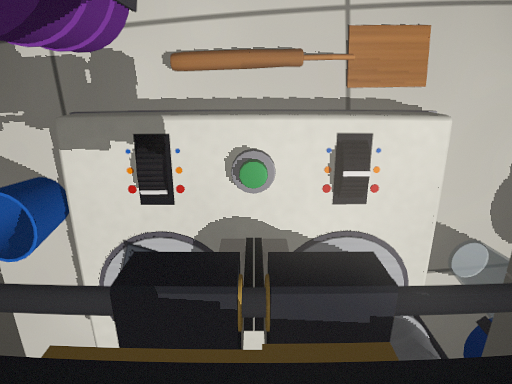

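The bar on the left wheel is now on top (357,174, level with the orange dots), so it is in the middle. The right wheel is still high. Next is the button.

>>> drive_tool([
  [[-1, 0, 0, 0.4, 0], [-1, 0, 0, 0.8, 0], [-1, 0, 0, 1, 0], [-1, 0, 0, 1, 0]],
])

```text
time_s: 6.8
tcp_pos: [0.5051, -0.0671, 0.1282]
eef_rot: [-179.9, -0.2, 176.0]
contact_force: [-0.3, 0.4, 0.6]
gripper_width: 0.0005
gripper_force: 0.0
```

>>> drive_tool([
  [[-1, 0, -0.005, 0.15, 0], [-1, 0, -0.005, 0.25, 0], [-1, 0, -0.005, 0.3, 0], [-1, 0, -0.005, 0.3, 0]],
])

```text
time_s: 7.3
tcp_pos: [0.5069, -0.068, 0.0941]
eef_rot: [-180.0, -0.0, 176.0]
contact_force: [-0.1, 0.9, 0.1]
gripper_width: 0.0006
gripper_force: 0.0
```

>>> drive_tool([
  [[-1, 0, 0, 0.03, 0], [-1, 0, 0, 0.06, 0], [-1, 0, 0, 0.07, 0], [-1, 0, 0, 0.07, 0]],
])

```text
time_s: 7.8
tcp_pos: [0.5076, -0.068, 0.0871]
eef_rot: [180.0, 0.1, 176.0]
contact_force: [-5.4, 1.9, 16.0]
gripper_width: 0.0004
gripper_force: 8.2
```

Run:
```python
from h import *
S=capture("scene")
s=r.get_state();print(s["time_s"],s["tcp_pos"],s["contact_force"],s["moment"])
cv2.imwrite("pics/s4.png",cv2.resize(S[150:250,130:280,::-1],(750,500),interpolation=2))
```

```text
7.85 [ 0.50752576 -0.06806611  0.08705853] [-5.43745228  2.35791294 16.84406128] [0.80071928 1.88837952 0.01709913]
```

View pics/s4.png

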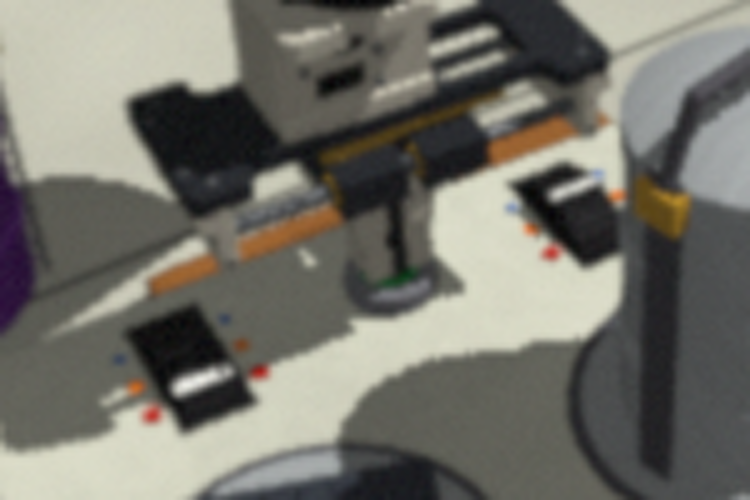

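>>> drive_tool([
  [[-1, 0, 0, 0.008, 0], [-1, 0, 0, 0.016, 0], [-1, 0, 0, 0.016, 0]],
])

```text
time_s: 8.22
tcp_pos: [0.5077, -0.0681, 0.0867]
eef_rot: [-180.0, 0.1, 176.0]
contact_force: [-12.1, 3.6, 33.9]
gripper_width: 0.0002
gripper_force: 16.8
```

>>> drive_tool([
  [[-1, 0, 0, -0.012, 0], [-1, 0, 0, -0.03, 0], [-1, 0, 0, -0.03, 0]],
])

```text
time_s: 8.6
tcp_pos: [0.5074, -0.068, 0.0878]
eef_rot: [180.0, 0.1, 176.0]
contact_force: [-0.9, 0.2, 3.8]
gripper_width: 0.0008
gripper_force: 2.3
```

>>> drive_tool([
  [[-1, 0, 0, -0.012, 0], [-1, 0, 0, -0.012, 0]],
])

```text
time_s: 8.85
tcp_pos: [0.5074, -0.068, 0.0888]
eef_rot: [180.0, 0.1, 176.0]
contact_force: [0.3, 1.0, 3.8]
gripper_width: 0.0008
gripper_force: 2.0
```

>>> drive_tool([
  [[-1, 0, 0, -0.012, 0], [-1, 0, 0, -0.012, 0]],
])

```text
time_s: 9.1
tcp_pos: [0.5074, -0.068, 0.0902]
eef_rot: [180.0, 0.1, 176.0]
contact_force: [3.1, 0.8, 2.6]
gripper_width: 0.0005
gripper_force: 1.5
```

>>> drive_tool([
  [[-1, 0, 0, -0.012, 0], [-1, 0, 0, -0.012, 0]],
])

```text
time_s: 9.35
tcp_pos: [0.5068, -0.0681, 0.0915]
eef_rot: [-180.0, -0.0, 176.0]
contact_force: [3.0, 0.6, 1.9]
gripper_width: 0.0004
gripper_force: 1.2
```

The spring force falls slowly over about 5–6 mm of return travel, so the button was fully down. Retreating.

>>> drive_tool([
  [[-1, 0, 0, -0.2, 0], [-1, 0, 0, -0.6, 0], [-1, 0, 0, -1, 0], [-1, 0, 0, -1, 0], [-1, 0, 0, -1, 0]],
])

```text
time_s: 9.98
tcp_pos: [0.5057, -0.0681, 0.2106]
eef_rot: [180.0, -0.1, 175.9]
contact_force: [0.6, 0.4, -0.5]
gripper_width: 0.0006
gripper_force: 0.0
```

>>> drive_tool([
  [[-1, 0, 0, -0.3, 0], [-1, 0, 0, -0.3, 0], [-1, 0, 0, -0.3, 0]],
])

```text
time_s: 10.35
tcp_pos: [0.5059, -0.0681, 0.2459]
eef_rot: [-180.0, -0.2, 175.9]
contact_force: [0.8, -0.3, -0.3]
gripper_width: 0.0002
gripper_force: 0.0
```

Run:
```python
from h import *
s=r.get_state();print(s["time_s"],s["tcp_pos"],s["contact_force"])
cv2.imwrite("pics/w5.png",capture("wrist")[:,:,::-1])
```

```text
10.35 [ 0.50591888 -0.06811476  0.24585845] [ 0.76338207 -0.28792472 -0.27182452]
```

View pics/w5.png

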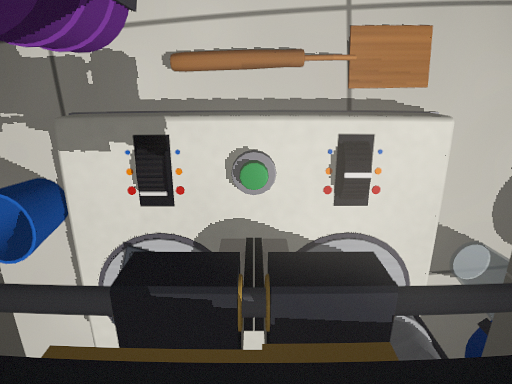

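The left wheel is at middle (358,175), the right wheel at high (153,193), the button is up (254,176), and nothing else looks moved.

```bash
python3 -c "
from plant import job
print(job.close_job())"
```

```text
the job is handed in; nothing more can be done
None
```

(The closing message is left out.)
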